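Refit the shaft retainer on a film roll stand

ROBOT

A 7-joint arm with a two-finger parallel gripper is mounted at the origin on the work surface. World frame = base frame: x ahead of the robot, y to its left, z up, the work surface at z = 0. Lengths are in m, angles in rad, forces in N, time in s.
With the tool pointing down it reaches from about 0.4 to 0.875 m from the base axis. Payload 19.3 kg.
Tool frame: the origin (TCP) lies on the centre line of the jaws, within the pads' length; the fingertips stand 14 mm ahead of it and the grasp point (between the pads) lies 5 mm behind it (bot.tip_extent is the distance from the TCP to the fingertips, in m); z points along the fingers, y is the line along which they close (so a half turn about z gives the same grasp; the last joint's range is limited). The gripper opens to 85 mm and grips with 20 to 120 N. Pads are 22 mm wide; open, the fingers measure 114 mm over their backs; the gripper's body (76 mm by 85 mm) begins 54 mm behind the grasp point. The pads swing forward as they close: fully open they stand 13 mm farther back than shut.
Start: joints at [-1.244, 0.521, -0.036, 1.599, 0.021, 1.021, -0.113], TCP at [0.242, 0.576, 0.245] pointing down, gripper open.
Joint ranges: [-2.91, 2.91], [-0.3, 2.13], [-1.5, 1.42], [0.17, 2.43], [-1.26, 4.41], [0.16, 1.93], [-2.52, 2.52]. Speed limits (rad/s): [1.89, 1.89, 2.39, 2.39, 3.01, 3.01, 3.01].

INTERFACE

Orientations are given as [roll, pitch, yaw] about the fixed x, y, z axes, in that order (R = Rz(yaw) Ry(pitch) Rx(roll)).
In Python, from workcell import monitor, grab_frame, camera_model, bot gives the robot as it stands.
- The arm moves only by the tool move_arm, never from a script. Its argument "moves" is a list of rows, each a list of 4 numbers: the shift along the world's x, y, z in mm, then the turn about the world's z in rad. A call has 1 to 12 rows; each row is the pose to reach, as a shift and turn from the pose commanded when the call began; what a row does not reach only later rows make up. A row lasts 1/8 s, in which the tool goes at most 62.5 mm and 10.7 degrees, less where a joint would pass 70% of its speed; a pose out of reach is approached as far as the arm can. A call with a gripper value outside its range is refused whole. "gripper" is the opening, from 0 (shut) to 1 (fully open), set as the call begins (left out, the last holds). The fingers move at their own pace and stop on an object; "newtons" is the grip in N (left out, the last holds). Time passes only in rows, so rows that repeat a pose let the fingers close. It gives the time, the measured TCP pose, the force, the opening and the grip force at its end, in the units of the state.
- monitor.observe(): the state, without advancing time (a new reading comes with each control period).
- grab_frame(name): name is "side" or "top"; returns the picture (400x640x3 uint8, blue, green, red); there is no depth.
- camera_model(name): a dict with "vfov" (degrees; the focal length in pixels is half the picture's height over the tangent of half this angle, whatever the lens; pixels are square), "cx", "cy" (the principal point, pixels), "R" (3x3) and "t" (3): a world point X has camera coordinates R X + t. Camera axes: x right, y down, z forward; pixel columns grow to the right and rows downward; lengths in m; the calibration is good to about 2 mm. A picture is of the moment at which its call begins. camera_model takes no time and is no camera call.
- bot.job_done(): hands the job in; it is judged then, once.
The state is a dict: "clock": time; "qpos": joint angles; "qd": joint speeds; "joint_efforts": joint torques, N m; "position": TCP position; "tool_rot": TCP orientation; "force": force on the tool from outside, world axes, zero at the start; "moment": the same for the moment, N m; "grip_width": finger opening in m; "finger_force": force on a finger pad.
Only numpy, scipy, OpenCV 4.12 (cv2) and the standard library are available. Lean on these libraries where they do the work, as an engineer would, in place of code of your own. Each camera call takes 0.05 s, during which the arm holds its last target. There are 200 camera calls.

TASK

The shaft of the film roll stand has lost the retainer clip at one end. Take the larger of the two loose clips standing on the bench, line its jaws up across the bare groove of the shaft, and press it straight down until it snaps fully home, upright like the one on the shaft's other end. Leave the small clip where it stands.

Things in the scene. Friction and masses are not known exactly. Their poses are not given: they have to be found in the camera images.
- clip: Larger loose clip, grey plastic, 91 mm tall, 49 wide (x), 24 thick (y), standing on its jaw tips. Origin: seat centre, 30 mm above the bench. From it in z: jaw tips -30, crown (38 wide) +9 to +21, grip tab (24 x 24 mm) +21 to +61. Jaws hang either side in x, 42 mm mouth down, 12 mm gap between sprung bumps. The shaft passes along y; half a turn about z changes nothing. 60 g.
- small_clip: A loose clip of the same shape but 62 mm tall and 33 mm wide, for a thinner shaft: too small here and must stay where it is. Origin: centre of its seat, 21 mm above the bench.
- groove (a point): Centre of the bare neck of the shaft, on its level axis, 100 mm above the bench. y: along the shaft, to its free end; z: up. Neck 18 mm wide and high, flat top, round underside, 44 mm long between collars of 32 mm diameter. The jaws' flared lips guide the clip if up to 10 mm off across; about 6 to 12 N down snaps it on. When home the clip's origin is here, its y along the shaft.
- roll_stand: Grey stand fixed to the bench, base 150 (x) by 170 mm (y), with a pale film roll 100 mm in diameter and a steel shaft along y, 300 mm long, that sticks out at both ends. Origin: centre of the base's underside. Roll top 150 mm above the bench, cheek plates 117. The bare groove is 112 mm along +y; the -y end wears an identical clip that is part of the stand.
Things that resemble listed ones, but are neither listed nor needed, are in the scene too. What is shaped like the clip but blue or purple is not meant.

How it is judged:
By the outcome, as a careful person would: the job done as asked, in the order asked, and still so for the second after the job is handed in, with the robot touching nothing.
It also fails if it takes over 38 s, if anything falls off the work surface, if the arm or the gripper's body presses on something with over 40 N, if the wrist force passes 120 N, or if a joint passes its speed limit or range.

## Working session

There is one attempt and no reset: what is moved stays moved. The work goes in short steps, Python scripts to look and compute and a tool call to move; the robot and the scene stay as the last step left them, time stands still between calls to the robot, and variables do not carry over. Pictures are saved under pics/ and viewed, at most 10 in all, crops included, and the job is handed in when it is done.

Besides the shell and the picture viewer there is one more tool, called by a JSON object that holds its "fn" and its "kwargs". move_arm: Moves the arm, as the interface text tells. Its arguments: {"type":"object","properties":{"moves":{"type":"array","items":{"type":"array","items":{"type":"number"}}},"gripper":{"type":"number"},"newtons":{"type":"number"}},"required":["moves"]}

```bash
mkdir -p pics; python3 - <<'E'
from workcell import monitor, grab_frame, camera_model, bot
import cv2
for n in("side","top"):
    cv2.imwrite(f"pics/{n}0.png",grab_frame(n)); m=camera_model(n); print(n,m)
s=monitor.observe(); print(s['clock'],s['position'],s['tool_rot'],s['force'],s['grip_width'],bot.tip_extent)
E
```

```text
side {'vfov': 46.33221993514729, 'cx': 321.3539869217955, 'cy': 205.0372262004702, 'R': array([[ 0.7471296 , -0.66463445, -0.00764217],
       [-0.42163379, -0.46501658, -0.77845008],
       [ 0.51383101,  0.5848253 , -0.62765999]]), 't': array([-0.39467497,  0.34423   ,  0.71774696])}
top {'vfov': 44.06050004065304, 'cx': 322.37623178453816, 'cy': 190.83549951860536, 'R': array([[-0.00319778, -0.99982316,  0.01853167],
       [-0.99353997,  0.00107438, -0.11347763],
       [ 0.11343766, -0.01877483, -0.99336771]]), 't': array([0.05033063, 0.58449242, 1.05092312])}
0.1 [0.2414701  0.57614342 0.24480309] [-3.14058236e+00  6.84797860e-05  2.74471577e+00] [ 0.01709691  0.22131657 -0.25093802] 0.08567528380241562 0.014
```

View pics/side0.png

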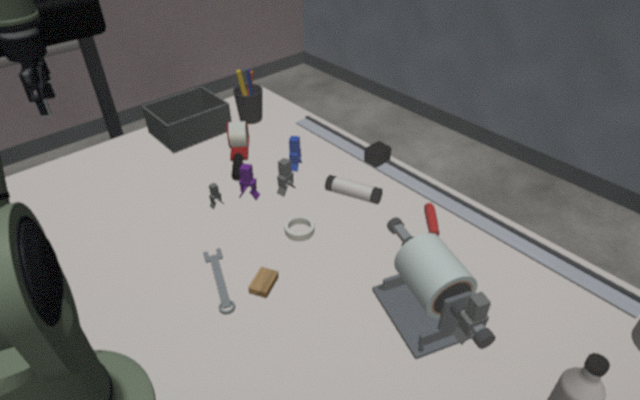

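View pics/top0.png

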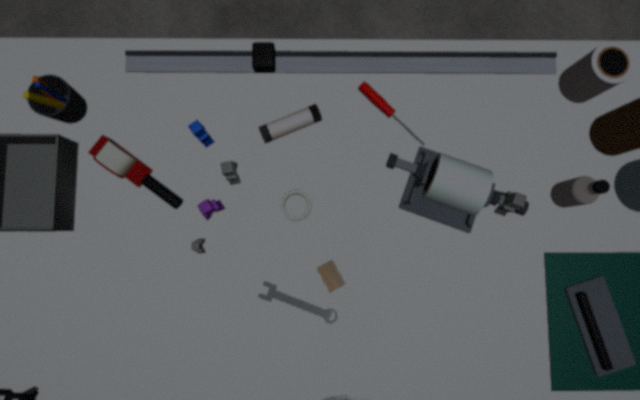

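The large grey clip is at about (286,176) in the side view and (230,172) in the top view. The small clip is at (214,195) and (198,246). The bare groove end is at (405,235) in the side view and (403,163) in the top view. I'll enlarge these areas.

```bash
python3 - <<'E'
import cv2,numpy as np
s=cv2.imread("pics/side0.png");t=cv2.imread("pics/top0.png")
def c(i,x,y,w=50,h=37): 
    o=cv2.resize(i[y:y+h,x:x+w],(400,296),interpolation=cv2.INTER_CUBIC)
    return cv2.convertScaleAbs(o,alpha=1.5 if i is t else 1.2)
m=np.vstack([np.hstack([c(s,261,156),c(t,205,154)]),np.hstack([c(s,380,212),c(t,380,145)])])
cv2.imwrite("pics/m1.png",m)
E
```

```text
(no output)
```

View pics/m1.png

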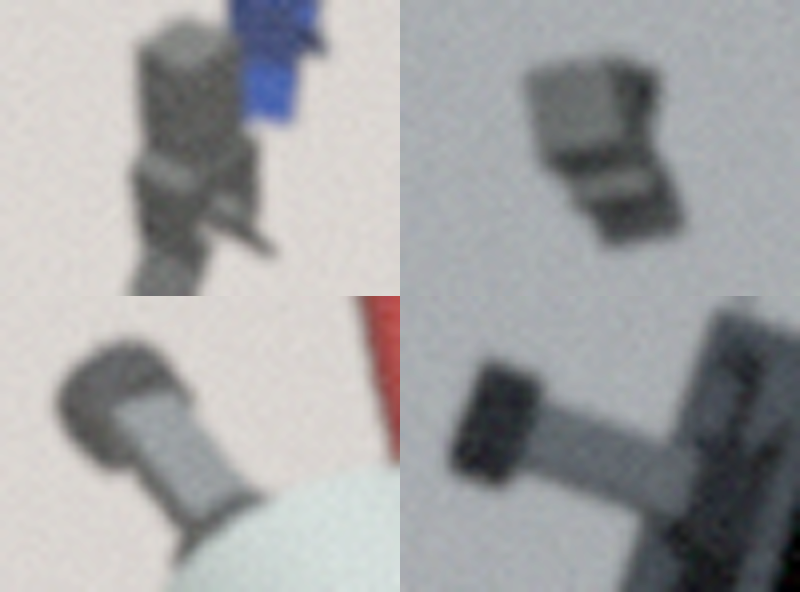

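The crop gives the tab's top face corners and shows the shoulder strip just below it, so the clip's x axis runs roughly down the top image. The bare neck starts at the end collar, at about (392.5,161) in the top view and (395,225) in the side view. Next I'll turn these into points and check them.

```bash
cat > h.py <<'E'
import numpy as np, cv2
from workcell import camera_model
def ray(n,p):
    m=camera_model(n); f=200/np.tan(np.radians(m['vfov']/2)); R=m['R']
    d=R.T@np.array([(p[0]-m['cx'])/f,(p[1]-m['cy'])/f,1]); return -R.T@m['t'],d/np.linalg.norm(d)
def plane(n,p,z):
    o,d=ray(n,p); return o+d*(z-o[2])/d[2]
def tri(a,b):
    o1,d1=ray('top',a);o2,d2=ray('side',b)
    k=np.linalg.lstsq(np.c_[d1,-d2],o2-o1,rcond=None)[0]
    P,Q=o1+k[0]*d1,o2+k[1]*d2; return (P+Q)/2,np.linalg.norm(P-Q)
def proj(n,X):
    m=camera_model(n); f=200/np.tan(np.radians(m['vfov']/2)); c=m['R']@np.asarray(X)+m['t']
    return np.array([m['cx']+f*c[0]/c[2],m['cy']+f*c[1]/c[2]]).round(1)
np.set_printoptions(precision=4,suppress=True)
E
python3 - <<'E'
from h import *
t=cv2.imread("pics/top0.png");s=cv2.imread("pics/side0.png")
C=[plane('top',(205+(x-400)/8-.4,154+y/8-.4),.091) for x,y in[(527,72),(610,60),(630,145),(545,165)]]
print(np.array(C),np.mean(C,0)); 
for i in range(4):
    e=C[(i+1)%4]-C[i]; print('edge',np.linalg.norm(e),np.degrees(np.arctan2(e[1],e[0])))
print('tab top tri',tri((205+178/8-.4,154+110/8-.4),(261+188/8-.4,156+45/8-.4)))
A=tri((392.1,160.5),(394.8,225)); print('collar',A, plane('top',(392.1,160.5),.1))
# end collars in top: dark mask
g=cv2.GaussianBlur(t,(3,3),0).max(2)
for n,x,y,w,h in(("free",380,148,20,20),("clip",485,180,50,45)):
    k=((g[y:y+h,x:x+w]<(70))*255).astype('uint8')
    cs,_=cv2.findContours(k,cv2.RETR_EXTERNAL,cv2.CHAIN_APPROX_NONE)
    for c in cs:
        if len(c)>8:
            (cx,cy),wh,an=cv2.minAreaRect(c); print(n,cx+x,cy+y,wh,an,plane('top',(cx+x,cy+y),.1))
o=cv2.resize(np.hstack([t[180:230,480:540],s[290:340+10,450:510][:50]]),(800,333),interpolation=cv2.INTER_CUBIC)
o2=cv2.resize(s[310:360,450:510],(400,333),interpolation=cv2.INTER_CUBIC);o[:,400:]=o2
cv2.imwrite("pics/m2.png",cv2.convertScaleAbs(o,alpha=1.4))
E
```

```text
[[0.6373 0.2619 0.091 ]
 [0.6404 0.2405 0.091 ]
 [0.6181 0.2349 0.091 ]
 [0.6129 0.2568 0.091 ]] [0.6272 0.2485 0.091 ]
edge 0.021681195428321632 -81.61223562136135
edge 0.023040601449161462 -166.00919413213015
edge 0.02249599623684288 103.4559115693115
edge 0.024964311253242322 11.884780445466372
tab top tri (array([0.6283, 0.2483, 0.0895]), np.float64(0.0018528015821157734))
collar (array([ 0.6401, -0.0946,  0.101 ]), np.float64(0.0003506372798850909)) [ 0.6401 -0.0946  0.1   ]
free 392.0 160.5 (13.0, 10.0) 90.0 [ 0.6401 -0.0944  0.1   ]
clip 506.9000015258789 203.3000030517578 (41.233097076416016, 23.165668487548828) 10.30484676361084 [ 0.5506 -0.3305  0.1   ]
```

View pics/m2.png

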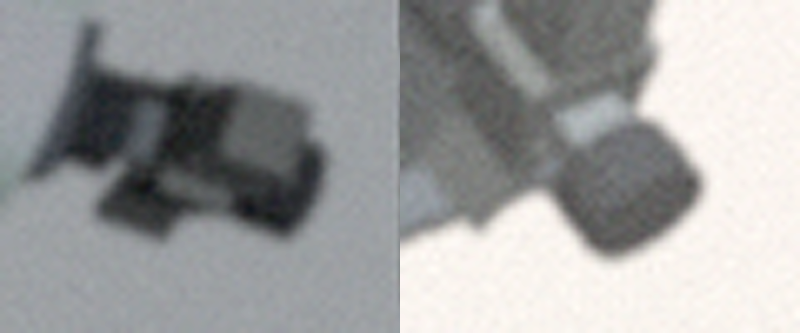

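```bash
python3 - <<'E'
from h import *
B,e=tri((525.3,208.1),(484.2,337.9)); A,_=tri((392.1,160.5),(394.8,225)); print(B,e,A)
v=(A-B)[:2]; print(np.linalg.norm(v),np.degrees(np.arctan2(v[1],v[0]))-90)
# neck edges in crop (bottom right), top view
P=lambda x,y,z:plane('top',(380+(x-400)/8-.4,145+(y-296)/8-.4),z)
# neck silhouettes edges: upper (545,405)->(660,440) ; lower (530,465)->(640,512)
for z in(.1,):
  q=[P(545,405,z),P(660,442,z),P(530,462,z),P(640,508,z)]
  for a,b in((q[1],q[0]),(q[3],q[2])): print(np.degrees(np.arctan2(*(a-b)[:2][::-1]))%180-90)
u=v/np.linalg.norm(v); g=A[:2]-30e-3*u; print('groove',g, 'mid',(A+B)/2, 'from mid',((A+B)/2)[:2]+.112*u)
E
```

```text
[ 0.5395 -0.3646  0.107 ] 0.0017388971531009636 [ 0.6401 -0.0946  0.101 ]
0.288137406848284 -20.441855249059373
-18.124266178044138
-23.067291732669744
groove [ 0.6296 -0.1227] mid [ 0.5898 -0.2296  0.104 ] from mid [ 0.6289 -0.1246]
```

{"fn": "move_arm", "kwargs": {"moves": [[35,-30,0,-0.09],[70,-60,0,-0.18],[110,-92,0,-0.27],[150,-125,0,-0.36],[190,-160,0,-0.46],[230,-195,0,-0.56],[270,-230,0,-0.66],[310,-262,0,-0.76],[345,-292,0,-0.86],[370,-315,0,-0.93],[386,-328,0,-0.967],[386,-328,0,-0.967]], "gripper": 0.7, "newtons": 40}}

```text
clock: 1.6
position: [0.628, 0.2477, 0.2449]
tool_rot: [-3.141, 0.0, 1.777]
force: [-0.1, -0.1, 0.8]
grip_width: 0.0597
finger_force: 0.0
```

{"fn": "move_arm", "kwargs": {"moves": [[0,0,-30,0],[0,0,-70,0],[0,0,-105,0],[0,0,-120,0],[0,0,-120,0]]}}

```text
clock: 2.22
position: [0.627, 0.2491, 0.1251]
tool_rot: [-3.141, -0.0, 1.779]
force: [0.1, 0.1, 0.0]
grip_width: 0.0603
finger_force: 0.0
```

```bash
python3 - <<'E'
from h import *
from workcell import grab_frame,monitor
s=grab_frame('side');t=grab_frame('top'); print(monitor.observe()['position'],proj('side',[.628,.248,.091]))
o=np.hstack([cv2.resize(s[110:210,235:335],(400,400),interpolation=cv2.INTER_CUBIC),cv2.resize(t[120:220,180:280],(400,400),interpolation=cv2.INTER_CUBIC)])
cv2.imwrite("pics/m3.png",cv2.convertScaleAbs(o,alpha=1.4))
E
```

```text
[0.628  0.249  0.1266] [283.7 160.8]
```

View pics/m3.png

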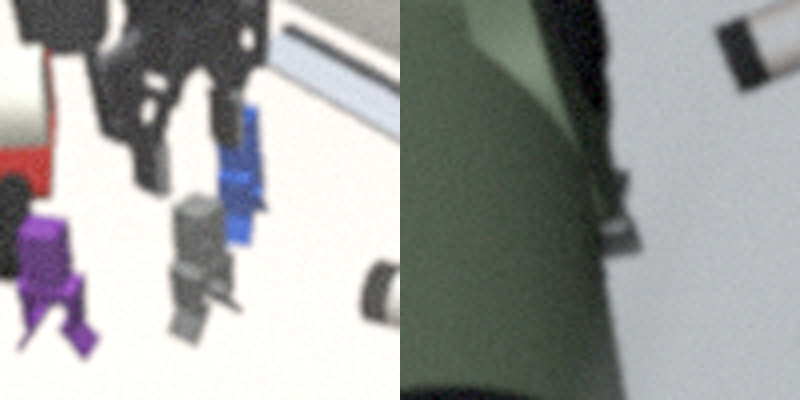

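In the side crop the fingertips, at (155,190) and (228,140), straddle the tab, whose top is at (200,205). I'll go down and grip.

{"fn": "move_arm", "kwargs": {"moves": [[0,0,-20,0],[0,0,-40,0],[0,0,-52,0],[0,0,-55,0],[0,0,-55,0],[0,0,-55,0]]}}

```text
clock: 3.08
position: [0.6279, 0.2485, 0.0708]
tool_rot: [3.141, -0.0, 1.778]
force: [0.2, -0.3, 0.0]
grip_width: 0.0596
finger_force: 0.0
```

{"fn": "move_arm", "kwargs": {"moves": [[0,0,0,0],[0,0,0,0],[0,0,0,0],[0,0,0,0],[0,0,0,0],[0,0,0,0]], "gripper": 0, "newtons": 45}}

```text
clock: 3.82
position: [0.6276, 0.2485, 0.0704]
tool_rot: [3.141, -0.0, 1.778]
force: [0.3, 0.6, 4.1]
grip_width: 0.0235
finger_force: 48.1
```

{"fn": "move_arm", "kwargs": {"moves": [[0,0,15,0],[0,0,45,0],[0,0,85,0],[0,0,125,0],[0,0,150,0],[0,0,160,0],[0,0,160,0]]}}

```text
clock: 4.7
position: [0.6275, 0.2484, 0.2305]
tool_rot: [3.141, -0.0, 1.778]
force: [-0.4, 0.3, -1.5]
grip_width: 0.0232
finger_force: 47.7
```

{"fn": "move_arm", "kwargs": {"moves": [[0,-20,0,-0.04],[0,-60,0,-0.1],[0,-105,0,-0.16],[0,-150,0,-0.23],[0,-195,0,-0.3],[0,-240,0,-0.37],[0,-285,0,-0.44],[0,-320,0,-0.5],[1,-350,0,-0.54],[1,-368,0,-0.564],[1,-372,0,-0.564],[1,-372,0,-0.564]]}}

```text
clock: 6.2
position: [0.6285, -0.1228, 0.23]
tool_rot: [-3.141, -0.0, 1.215]
force: [-0.3, -0.6, -0.2]
grip_width: 0.0232
finger_force: 47.7
```

```bash
python3 - <<'E'
from h import *
from workcell import grab_frame,monitor
s=grab_frame('side');t=grab_frame('top'); q=monitor.observe(); print(q['position'],q['tool_rot'],q['force'],q['grip_width'])
for X in([.629,-.1235,.1],[.629,-.1235,.19],[.629,-.1235,.16]): print(proj('side',X),proj('top',X))
cv2.imwrite("pics/s4.png",s);cv2.imwrite("pics/t4.png",t)
o=np.hstack([cv2.resize(s[150:270,340:460],(400,400),interpolation=cv2.INTER_CUBIC),cv2.resize(t[110:210,350:450],(400,400),interpolation=cv2.INTER_CUBIC)])
cv2.imwrite("pics/m4.png",cv2.convertScaleAbs(o,alpha=1.4))
E
```

```text
[ 0.6287 -0.1223  0.2302] [-3.1413 -0.0005  1.2155] [-1.2414  0.3729 -0.5818] 0.023108759197445705
[402.1 235.3] [406.1 165.8]
[407.1 198.7] [415. 158.]
[405.4 211.4] [411.8 160.8]
```

View pics/m4.png

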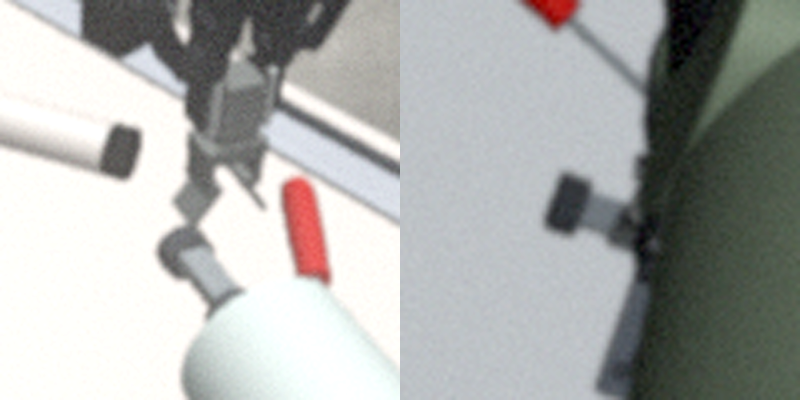

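The held clip is upright, with its seat around (225,160) in the side crop. That is directly above the neck, around (207,280), and matches the prediction. I'll lower it in stages.

{"fn": "move_arm", "kwargs": {"moves": [[0,0,-12,0],[0,0,-30,0],[0,0,-45,0],[0,0,-52,0],[0,0,-55,0],[0,0,-55,0]], "newtons": 80}}

```text
clock: 7.05
position: [0.6286, -0.1237, 0.1754]
tool_rot: [3.141, -0.0, 1.214]
force: [0.2, -0.2, -0.1]
grip_width: 0.023
finger_force: 81.7
```

{"fn": "move_arm", "kwargs": {"moves": [[0,0,-5,0],[0,0,-10,0],[0,0,-15,0],[0,0,-15,0]]}}

```text
clock: 7.55
position: [0.6291, -0.1238, 0.1604]
tool_rot: [3.14, -0.0, 1.214]
force: [1.9, -0.3, 0.8]
grip_width: 0.0227
finger_force: 82.4
```

{"fn": "move_arm", "kwargs": {"moves": [[0,0,-4,0],[0,0,-8,0],[0,0,-12,0],[0,0,-12,0]]}}

```text
clock: 8.05
position: [0.6288, -0.1237, 0.1481]
tool_rot: [3.141, 0.0, 1.214]
force: [4.7, -1.0, -4.3]
grip_width: 0.0229
finger_force: 81.3
```

{"fn": "move_arm", "kwargs": {"moves": [[0,0,-3,0],[0,0,-6,0],[0,0,-8,0],[0,0,-8,0],[0,0,-8,0]]}}

```text
clock: 8.68
position: [0.6285, -0.1236, 0.1404]
tool_rot: [-3.141, -0.0, 1.214]
force: [2.1, -1.1, 4.4]
grip_width: 0.0229
finger_force: 82.2
```

{"fn": "move_arm", "kwargs": {"moves": [[0,0,-1,0],[0,0,-2,0],[0,0,-2,0],[0,0,-2,0]]}}

```text
clock: 9.18
position: [0.6286, -0.1235, 0.1403]
tool_rot: [3.141, -0.001, 1.214]
force: [-9.2, 3.2, 35.7]
grip_width: 0.0232
finger_force: 87.2
```

Force rises stiffly with no travel, so the clip is home. I'll ease off, release and retreat.

{"fn": "move_arm", "kwargs": {"moves": [[0,0,2,0],[0,0,2,0]]}}

```text
clock: 9.43
position: [0.6284, -0.1235, 0.1404]
tool_rot: [-3.141, -0.0, 1.214]
force: [-0.7, 0.9, 7.2]
grip_width: 0.0233
finger_force: 83.3
```

{"fn": "move_arm", "kwargs": {"moves": [[0,0,0,0],[0,0,0,0],[0,0,0,0],[0,0,0,0],[0,0,5,0],[0,0,20,0],[0,0,60,0],[0,0,110,0],[0,0,130,0],[0,0,130,0]], "gripper": 0.7}}

```text
clock: 10.68
position: [0.6292, -0.1238, 0.2729]
tool_rot: [3.138, -0.001, 1.214]
force: [0.2, -0.3, -0.5]
grip_width: 0.06
finger_force: 0.0
```

{"fn": "move_arm", "kwargs": {"moves": [[0,30,0,0],[0,75,0,0],[0,125,0,0],[0,175,0,0],[0,220,0,0],[0,250,0,0],[0,250,0,0]]}}

```text
clock: 11.55
position: [0.6279, 0.1293, 0.2695]
tool_rot: [-3.14, 0.0, 1.218]
force: [-0.2, -1.0, -0.6]
grip_width: 0.06
finger_force: 0.0
```

```bash
python3 - <<'E'
from h import *
from workcell import grab_frame,monitor
s=grab_frame('side');t=grab_frame('top'); q=monitor.observe(); print(q['clock'],q['position'],q['force'],q['grip_width'])
for X in([.6287,-.1235,.161],): print(proj('side',X)-[370,190],proj('top',X)-[370,120])
o=np.hstack([cv2.resize(s[190:350,370:530],(400,400),interpolation=cv2.INTER_CUBIC),cv2.resize(t[120:280,370:530],(400,400),interpolation=cv2.INTER_CUBIC)])
cv2.imwrite("pics/m5.png",cv2.convertScaleAbs(o,alpha=1.4))
E
```

```text
11.65 [0.6283 0.126  0.2699] [-0.4098  0.3243  0.2395] 0.05973977105325326
[35.3 21.1] [41.9 40.8]
```

View pics/m5.png

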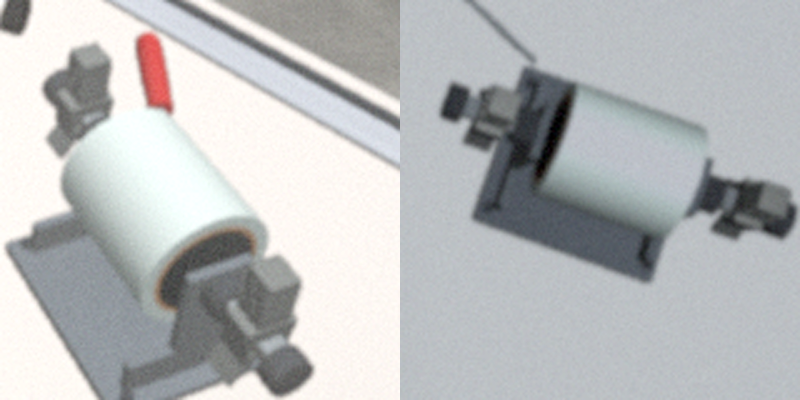

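The new clip stands upright on the shaft. Its tab top is at (90,50) in the side crop, where the home position predicts (88,53), and it matches the clip on the other end. I'll hand in.

```bash
python3 -c "
from workcell import bot
print(bot.job_done())"
```

```text
the job is handed in; nothing more can be done
None
```

The larger clip is pressed home and standing upright on the bare groove, the small clip was never touched, and the job was handed in at about 11.7 s of the 38 s allowed; the judge's verdict was not shown.

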